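# Fill the empty cradles of a tube rocker

### The arm

A 6-joint arm with a two-finger parallel gripper is mounted at the origin on a cart in front of the work surface, level with it; the furniture and walls round the work are solid. World frame = base frame: x ahead of the robot, y to its left, z up, the work surface at z = 0. Lengths are in m, angles in rad, forces in N, time in s.
With the tool pointing down it reaches from about 0.375 to 0.9 m from the base axis. Payload 3.1 kg.
Tool frame: the origin (TCP) lies at the very end of the fingers, on their centre line; the grasp point (between the pads) lies 19 mm behind it; z points along the fingers, y is the line along which they close (so a half turn about z gives the same grasp; the last joint's range is limited). The gripper opens to 85 mm and grips with 20 to 120 N. Pads are 22 mm wide; open, the fingers measure 114 mm over their backs; the gripper's body (76 mm by 85 mm) begins 54 mm behind the grasp point. The pads swing forward as they close: fully open they stand 13 mm farther back than shut.
Start: joints at [-1.504, 0.527, 1.433, -0, 1.181, -0.178], TCP at [0.152, -0.606, 0.231] pointing down, gripper open.
Joint ranges: [-3.08, 3.08], [-0.75, 2.2], [0.22, 2.44], [-1.43, 4.57], [0, 2.65], [-2.85, 2.85]. Speed limits (rad/s): [2.79, 2.79, 3.14, 3.14, 3.14, 3.14].

### API

Orientations are given as [roll, pitch, yaw] about the fixed x, y, z axes, in that order (R = Rz(yaw) Ry(pitch) Rx(roll)).
In Python, from station import * gives the robot as it stands.
- The arm moves only by the shell command python3 -m creep 'ROWS'. ROWS is JSON, a list of rows, each a list of 7 numbers: the shift along the tool's x, y, z each as a share of 300 mm, from -1 to 1, then the turn, a rotation vector about the tool's x, y, z each as a share of 90 degrees, from -1 to 1, then the opening, from -1 (shut) to 1 (fully open). In form: [[tx, ty, tz, rx, ry, rz, hand], ...]. A call has 1 to 20 rows; each row is the pose to reach, as a shift and turn from the pose commanded when the call began, along the tool's axes at that moment; what a row does not reach only later rows make up. A row lasts 1/12 s, in which the tool goes at most 41.7 mm and 7.16 degrees, less where a joint would pass 70% of its speed; a pose out of reach is approached as far as the arm can. A call with a number of a shift or a turn outside -1 to 1 is refused whole. A call with a gripper value outside its range is refused whole. The fingers move at their own pace and stop on an object; the grip force is fixed at half the most. Time passes only in rows, so rows that repeat a pose let the fingers close. It gives the time, the measured TCP pose, the force, the opening and the grip force at its end, in the units of the state.
- sense(): the state, without advancing time (a new reading comes with each control period).
- camera(name): name is "scene" or "top" or "wrist"; returns a dict with "img" (480x640x3 uint8, red, green, blue), "z_map" (480x640 float32, m along the optical axis (not along the pixel's ray), 0 where there is no reading), "fx", "fy", "cx", "cy" (pixels), "k1" (the pictures are not rectified: a ray, as slopes to the right and down, at radius r is drawn at 1 + k1 r^2 times it, then the intrinsics apply), "extrinsics" (4x4, takes a point from camera to world coordinates); the wrist camera has in their place "mount" (4x4, takes a point from camera to tool coordinates, whose origin is the TCP and whose axes are the flange's). Camera axes: x right, y down, z forward; pixel columns grow to the right and rows downward; lengths in m; the calibration is good to about 2 mm. A picture is of the moment at which its call begins: read the wrist's pose just before it.
- hand_in(): hands the job in; it is judged then, once.
Trained networks look in a picture, given as the dict that the camera call returned (one of the last four; its "shot" number tells which), for a name from the list of things; names that differ only in an ending like _2 or _b are one class to them, and where a whole thing is asked for, a point or a joint stands for the part that bears it (a point fixed in the world has none). Each returns a list of dicts, best first, with "score" (0 to 1); they miss things now and then, are a little off and sometimes report something else, mostly with a low value. They report only what shows in the picture. A call takes as long as a camera call. They do not tell look-alikes from the thing itself.
- find_in(picture, target): "bbox" ([centre column, centre row, width, height] as shares, 0 to 1, of the picture: columns of its width, rows of its height, round what is visible of it).
- pinpoint(picture, target): "xy" ([column, row] as shares, 0 to 1, of the picture: columns of its width, rows of its height: a listed point, or the origin of a listed thing).
The state is a dict: "time": time; "joints": joint angles; "qvel": joint speeds; "tau": joint torques, N m; "ee_pos": TCP position; "tcp_rot": TCP orientation; "wrist_force": force on the tool from outside, world axes, zero at the start; "torque": the same for the moment, N m; "width": opening from 0.0 (shut) to 1.0 (fully open); "grasp_force": force on a finger pad.
Only numpy, scipy, OpenCV 4.12 (cv2) and the standard library are available. Lean on these libraries where they do the work, as an engineer would, in place of code of your own. Each camera call takes 0.05 s, during which the arm holds its last target. There are 200 camera calls.

### The job

Find the two empty cradles on the bench rocker and lay the two spare tubes from the rests beside it in them, one in each: slip the tip under the hood against the spring plunger, push it back, and lower the cap in front of the end stop, so that the tube lies level in the saddles with the spring holding its cap against the end stop. Work gently: the spring gives only a little way, never force a tube hard (over 25 N) against its stop. Leave the tubes that are already seated, and the beaker, tape and bottle, where they are.

Things in the scene. Friction and masses are not known exactly. Their poses are not given: they have to be found in the camera images.
- rocker: bench rocker, a low fixed housing with a platform 200 x 345 mm, its top 30 mm over the worktop; four separate cradles stand side by side on it, 80 mm apart along its y, each shifted a little along its x. Origin under its centre.
- cradle_a: grey cradle fixed on the rocker (152 x 52 mm, 67 mm high), holds one tube along its x. Its place varies. Origin: its underside, below the middle of the tube; tube axis 45 mm above. Two V saddles of 6 mm rod on 8 mm posts, at x = -27 and +27 mm, reach 44 mm above the origin; between them fingers have room (floor at 6 mm). Hood and end stop bar a level way in
- cradle_a_nose (a point): cradle_a: where a seated tube's tip is (x = -58 mm, 45 mm up). The cap then stands against a rigid end stop at the other end: 44 mm wide, inner face at x = +58.5 mm, its top level with the tube axis. The gap from it to the free plunger is 6 mm shorter than a tube
- plunger_a: cradle_a: its spring plunger, at the end towards the robot. Flat steel face 24 x 24 mm, origin at the middle of the face, on the tube axis; at x = -52 mm of the cradle when free, yields only 14 mm towards -x (3 N at first, 5 N for a seated tube, 7 N before its hard stop). Hood over it: roof from x = -84 to -51 mm, underside 62 mm above the cradle's origin; side walls 32 mm apart
- cradle_b: grey cradle fixed on the rocker (152 x 52 mm, 67 mm high), holds one tube along its x. Its place varies. Origin: its underside, below the middle of the tube; tube axis 45 mm above. Two V saddles of 6 mm rod on 8 mm posts, at x = -27 and +27 mm, reach 44 mm above the origin; between them fingers have room (floor at 6 mm). Hood and end stop bar a level way in
- cradle_b_nose (a point): cradle_b: where a seated tube's tip is (x = -58 mm, 45 mm up). The cap then stands against a rigid end stop at the other end: 44 mm wide, inner face at x = +58.5 mm, its top level with the tube axis. The gap from it to the free plunger is 6 mm shorter than a tube
- plunger_b: cradle_b: its spring plunger, at the end towards the robot. Flat steel face 24 x 24 mm, origin at the middle of the face, on the tube axis; at x = -52 mm of the cradle when free, yields only 14 mm towards -x (3 N at first, 5 N for a seated tube, 7 N before its hard stop). Hood over it: roof from x = -84 to -51 mm, underside 62 mm above the cradle's origin; side walls 32 mm apart
- cradle_c: grey cradle fixed on the rocker (152 x 52 mm, 67 mm high), holds one tube along its x. Its place varies. Origin: its underside, below the middle of the tube; tube axis 45 mm above. Two V saddles of 6 mm rod on 8 mm posts, at x = -27 and +27 mm, reach 44 mm above the origin; between them fingers have room (floor at 6 mm). Hood and end stop bar a level way in
- cradle_c_nose (a point): cradle_c: where a seated tube's tip is (x = -58 mm, 45 mm up). The cap then stands against a rigid end stop at the other end: 44 mm wide, inner face at x = +58.5 mm, its top level with the tube axis. The gap from it to the free plunger is 6 mm shorter than a tube
- plunger_c: cradle_c: its spring plunger, at the end towards the robot. Flat steel face 24 x 24 mm, origin at the middle of the face, on the tube axis; at x = -52 mm of the cradle when free, yields only 14 mm towards -x (3 N at first, 5 N for a seated tube, 7 N before its hard stop). Hood over it: roof from x = -84 to -51 mm, underside 62 mm above the cradle's origin; side walls 32 mm apart
- cradle_d: grey cradle fixed on the rocker (152 x 52 mm, 67 mm high), holds one tube along its x. Its place varies. Origin: its underside, below the middle of the tube; tube axis 45 mm above. Two V saddles of 6 mm rod on 8 mm posts, at x = -27 and +27 mm, reach 44 mm above the origin; between them fingers have room (floor at 6 mm). Hood and end stop bar a level way in
- cradle_d_nose (a point): cradle_d: where a seated tube's tip is (x = -58 mm, 45 mm up). The cap then stands against a rigid end stop at the other end: 44 mm wide, inner face at x = +58.5 mm, its top level with the tube axis. The gap from it to the free plunger is 6 mm shorter than a tube
- plunger_d: cradle_d: its spring plunger, at the end towards the robot. Flat steel face 24 x 24 mm, origin at the middle of the face, on the tube axis; at x = -52 mm of the cradle when free, yields only 14 mm towards -x (3 N at first, 5 N for a seated tube, 7 N before its hard stop). Hood over it: roof from x = -84 to -51 mm, underside 62 mm above the cradle's origin; side walls 32 mm apart
- tube_a: white 50 ml sample tube, light blue cap, 118 mm long (116.5 mm solid): body 28.5 mm across, cap 34.5 mm across over the last 12 mm, cone over the first 19 mm, about 45 g. Origin at the tip of the cone, on the axis; z runs along the axis to the cap. Already seated in a cradle.
- tube_b: white 50 ml sample tube, light blue cap, 118 mm long (116.5 mm solid): body 28.5 mm across, cap 34.5 mm across over the last 12 mm, cone over the first 19 mm, about 45 g. Origin at the tip of the cone, on the axis; z runs along the axis to the cap. Already seated in a cradle.
- spare_1: white 50 ml sample tube, light blue cap, 118 mm long (116.5 mm solid): body 28.5 mm across, cap 34.5 mm across over the last 12 mm, cone over the first 19 mm, about 45 g. Origin at the tip of the cone, on the axis; z runs along the axis to the cap. A spare, lying level on rest_1, cap away from the robot.
- rest_1: small fixed rest right of the rocker: plate 74 x 42 x 4 mm with two V forks of 6 mm rod at x = -27 and +27 mm, 28 mm high; carries a spare with its axis 26 mm up, along x (fingers have room between the forks). Origin under its centre, which is within 6 mm of the tube's middle
- spare_2: white 50 ml sample tube, light blue cap, 118 mm long (116.5 mm solid): body 28.5 mm across, cap 34.5 mm across over the last 12 mm, cone over the first 19 mm, about 45 g. Origin at the tip of the cone, on the axis; z runs along the axis to the cap. A spare, lying level on rest_2, cap away from the robot.
- rest_2: small fixed rest right of the rocker: plate 74 x 42 x 4 mm with two V forks of 6 mm rod at x = -27 and +27 mm, 28 mm high; carries a spare with its axis 26 mm up, along x (fingers have room between the forks). Origin under its centre, which is within 6 mm of the tube's middle
- beaker: glass beaker, 80 mm across, 113 mm tall, standing behind the spares; a bystander. Origin under its centre.
- tape_ring: roll of tape, 66 mm across, 19 mm high, lying behind the spares; a bystander. Origin under its centre.
- bottle: small white reagent bottle, 45 mm across, 80 mm tall, standing behind the spares; a bystander. Origin under its centre.
Things that resemble listed ones, but are neither listed nor needed, are in the scene too. What is shaped like the tube_a but purple is not meant.

How it is judged:
At the end, for the whole second after the job is handed in: Each of the four cradles holds one tube at rest, tip at the spring plunger and cap at the end stop: the tip within 6 mm of the cradle's nose point and the tube's axis within 0.05 rad of the cradle's x axis (level in the saddles); the two tubes that were seated are still in their own cradles (distance between tube_a and cradle_a_nose below 0.006 m and angle between the z axis of tube_a and the x axis of cradle_a, either way round below 0.05 rad and linear speed of each of tube_a, tube_b below 0.02 m/s and distance between tube_b and cradle_b_nose below 0.006 m and angle between the z axis of tube_b and the x axis of cradle_b, either way round below 0.05 rad and (((distance between spare_1 and cradle_c_nose below 0.006 m and angle between the z axis of spare_1 and the x axis of cradle_c, either way round below 0.05 rad and linear speed of spare_1 below 0.02 m/s) and (distance between spare_2 and cradle_d_nose below 0.006 m and angle between the z axis of spare_2 and the x axis of cradle_d, either way round below 0.05 rad and linear speed of spare_2 below 0.02 m/s)) or ((distance between spare_1 and cradle_d_nose below 0.006 m and angle between the z axis of spare_1 and the x axis of cradle_d, either way round below 0.05 rad and linear speed of spare_1 below 0.02 m/s) and (distance between spare_2 and cradle_c_nose below 0.006 m and angle between the z axis of spare_2 and the x axis of cradle_c, either way round below 0.05 rad and linear speed of spare_2 below 0.02 m/s)))); the robot touches nothing.
It fails at once if a spare tube is forced against a spring plunger with over 25 N (contact force between any of spare_1, spare_2 and plunger_a above 25 N or contact force between any of spare_1, spare_2 and plunger_b above 25 N or contact force between any of spare_1, spare_2 and plunger_c above 25 N or contact force between any of spare_1, spare_2 and plunger_d above 25 N).
It fails at once if a tube that was already seated is moved by more than 15 mm (distance of any of tube_a, tube_b from where it was at the start of the episode above 0.015 m).
It fails at once if the beaker, tape or bottle is moved by more than 30 mm (distance of any of beaker, tape_ring, bottle from where it was at the start of the episode above 0.03 m).
It also fails if it takes over 58 s, if anything falls off the work surface, if the arm or the gripper's body presses on something with over 40 N, if the wrist force passes 120 N, or if a joint passes its speed limit or range.

## Working session

There is one attempt and no reset: what is moved stays moved. The work goes in short steps, Python scripts to look and compute and a shell command to move; the robot and the scene stay as the last step left them, time stands still between calls to the robot, and variables do not carry over. Pictures are saved under pics/ and viewed, at most 12 in all, crops included, and the job is handed in when it is done.

```bash
mkdir -p pics; cat > h.py <<'E'
from station import *
import numpy as np, cv2
from scipy.spatial.transform import Rotation as R
def T(c):
    if 'extrinsics' in c: return np.array(c['extrinsics'])
    s=c['_s']; M=np.eye(4); M[:3,:3]=R.from_euler('xyz',s['tcp_rot']).as_matrix(); M[:3,3]=s['ee_pos']
    return M@np.array(c['mount'])
def cam(n):
    s=sense(); c=camera(n); c['_s']=s; return c
def slopes(c,u,v):
    x=(u-c['cx'])/c['fx']; y=(v-c['cy'])/c['fy']; a,b=x,y
    for _ in range(10):
        k=1+c['k1']*(a*a+b*b); a,b=x/k,y/k
    return a,b
def pw(c,u,v,z=None):  # world point by depth or on plane z
    a,b=slopes(c,u,v); E=T(c)
    if z is None:
        d=c['z_map'][int(round(v)),int(round(u))]; return (E@[a*d,b*d,d,1])[:3]
    r=E[:3,:3]@[a,b,1]; return E[:3,3]+r*(z-E[2,3])/r[2]
def cloud(c):
    v,u=np.mgrid[:480,:640]; a,b=slopes(c,u.astype(float),v.astype(float)); d=c['z_map']
    P=np.stack([a*d,b*d,d],-1)@T(c)[:3,:3].T+T(c)[:3,3]; P[d==0]=np.nan; return P
def save(c,n): cv2.imwrite('pics/'+n+'.png',c['img'][...,::-1])
E
cat > a.py <<'E'
from h import *
c=cam('top'); save(c,'top'); s=cam('scene'); save(s,'scene')
print(sense()['tcp_rot'],np.array(T(c)).round(3).tolist())
for n,z in [('spare_1',.026),('cradle_a_nose',.075),('plunger_a',.075),('cradle_a',.03),('rest_1',0),('rocker',0),('beaker',0),('bottle',0),('tape_ring',0)]:
    for p in pinpoint(c,n):
        u,v=p['xy'][0]*640,p['xy'][1]*480
        print(n,round(p['score'],2),int(u),int(v),pw(c,u,v,z).round(3))
E
python3 a.py
```

```text
[-3.13962565e+00 -3.76965390e-04  2.45766929e-01] [[-0.077, -0.976, 0.204, 0.269], [-0.997, 0.075, -0.016, 0.025], [0.0, -0.204, -0.979, 1.59], [0.0, 0.0, 0.0, 1.0]]
spare_1 0.67 388 283 [ 0.434 -0.168  0.026]
cradle_a_nose 0.6 254 268 [0.493 0.168 0.075]
cradle_a_nose 0.26 455 281 [ 0.421 -0.331  0.075]
plunger_a 0.5 460 280 [ 0.423 -0.344  0.075]
plunger_a 0.39 454 261 [ 0.472 -0.334  0.075]
cradle_a 0.84 221 247 [0.562 0.256 0.03 ]
cradle_a 0.73 314 239 [0.563 0.012 0.03 ]
cradle_a 0.62 284 245 [0.555 0.092 0.03 ]
cradle_a 0.6 250 250 [0.546 0.181 0.03 ]
rest_1 0.68 376 261 [ 0.497 -0.146  0.   ]
rest_1 0.58 456 258 [ 0.489 -0.359  0.   ]
rest_1 0.56 315 237 [0.575 0.01  0.   ]
rest_1 0.43 284 262 [0.514 0.094 0.   ]
rocker 0.66 270 247 [0.556 0.13  0.   ]
beaker 0.88 353 190 [ 0.697 -0.105 -0.   ]
bottle 0.35 253 272 [0.492 0.178 0.   ]
tape_ring 0.67 407 191 [ 0.682 -0.248  0.   ]
tape_ring 0.39 283 244 [0.561 0.096 0.   ]
tape_ring 0.2 375 261 [ 0.498 -0.145  0.   ]
tape_ring 0.18 224 245 [0.571 0.252 0.   ]
```

```bash
python3 -c "
import cv2
a=cv2.imread('pics/top.png')[140:320,180:500];cv2.imwrite('pics/topc.png',cv2.resize(a,(800,450),interpolation=cv2.INTER_CUBIC))"
```

```text
(no output)
```

View pics/topc.png

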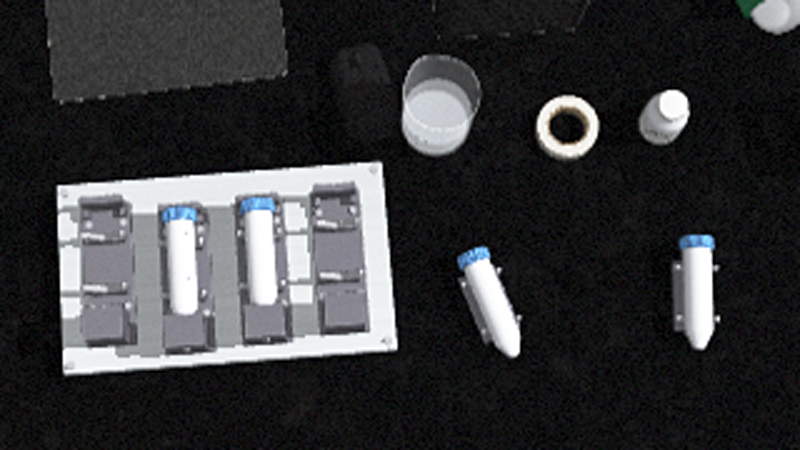

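View pics/scene.png

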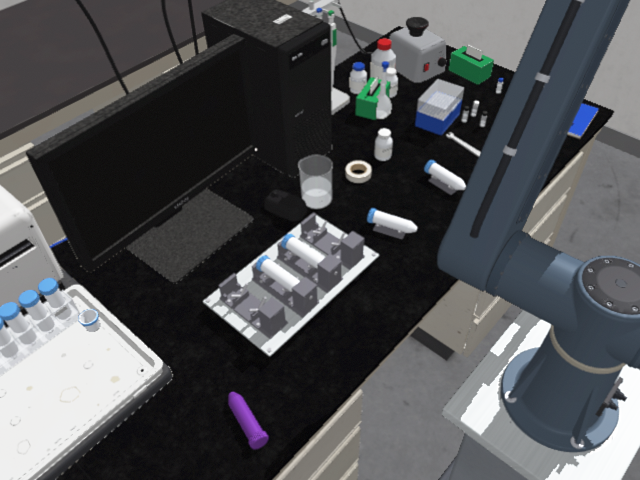

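The two outer cradles are empty: crop (105,265) and (340,255), full-image about (222,246) and (316,242). The seated tubes are in the middle two. The spares are at crop (490,300), which is tilted, and (697,290). The scene view agrees, and also shows the purple look-alike at (248,420).

```bash
cat >> h.py <<'E'
def tube(c,ctr,r=.09,zlo=.015,zhi=.06):
    """fit axis of a tube near ctr (xy): white/blue bright points above zlo"""
    P=cloud(c); im=c['img'].astype(int)
    m=(im.max(-1)>120)&(P[...,2]>zlo)&(P[...,2]<zhi)&(np.hypot(P[...,0]-ctr[0],P[...,1]-ctr[1])<r)
    n,l,st,_=cv2.connectedComponentsWithStats(m.astype(np.uint8)); 
    if n<2: return None
    k=1+np.argmax(st[1:,4]); m=l==k; Q=P[m]; blue=(im[...,2]-im[...,0]>40)[m]
    w=Q[~blue][:,:2]; o=w.mean(0); d=np.linalg.svd(w-o,full_matrices=False)[2][0]
    if d[0]<0: d=-d
    s=(Q[:,:2]-o)@d; p=np.percentile(s,[1,99]); lat=(Q[:,:2]-o)@[-d[1],d[0]]; lb=np.percentile(lat[~blue],[1,99])
    o=o+np.array([-d[1],d[0]])*lb.mean()
    return dict(n=len(Q),tip=(o+d*p[0]).round(4),cap=(o+d*p[1]).round(4),yaw=round(float(np.arctan2(d[1],d[0])),3),L=round(p[1]-p[0],4),ztop=np.percentile(Q[:,2],95).round(4),wid=lb.round(4))
E
python3 - <<'E'
from h import *
c=cam('top')
for q,a in [((.46,-.155),{}),((.46,-.345),{}),((.55,.092),dict(zlo=.075,zhi=.11)),((.55,.175),dict(zlo=.075,zhi=.11))]: print(tube(c,q,**a))
w=cam('wrist'); print(np.array(w['mount']).round(3).tolist(),w['fx'],w['k1'])
E
```

```text
{'n': 460, 'tip': array([ 0.443 , -0.1627]), 'cap': array([ 0.5454, -0.1309]), 'yaw': 0.301, 'L': np.float64(0.1073), 'ztop': np.float64(0.044), 'wid': array([-0.0185,  0.0128])}
{'n': 495, 'tip': array([ 0.436 , -0.3547]), 'cap': array([ 0.5458, -0.3664]), 'yaw': -0.106, 'L': np.float64(0.1104), 'ztop': np.float64(0.0447), 'wid': array([-0.02  ,  0.0137])}
{'n': 685, 'tip': array([0.4715, 0.0902]), 'cap': array([0.6156, 0.0907]), 'yaw': 0.003, 'L': np.float64(0.1441), 'ztop': np.float64(0.1001), 'wid': array([-0.0182,  0.0185])}
{'n': 698, 'tip': array([0.4677, 0.1704]), 'cap': array([0.6105, 0.1698]), 'yaw': -0.004, 'L': np.float64(0.1428), 'ztop': np.float64(0.1), 'wid': array([-0.0187,  0.0189])}
[[-0.001, -0.957, -0.292, 0.074], [1.0, -0.0, -0.001, 0.001], [0.001, -0.292, 0.957, -0.142], [0.0, 0.0, 0.0, 1.0]] 360.3296688534772 -0.0035784686907606856
```

```bash
cat > go.py <<'E'
from h import *
import sys
# usage: go.py x y z yaw pitch_up(rad)  : TCP pose target -> row units
def rows(p,yaw,up=0,s=None):
    s=s or sense(); R0=R.from_euler('xyz',s['tcp_rot']); 
    Rt=R.from_euler('z',yaw)*R.from_euler('y',-up)*R.from_euler('x',np.pi)
    return np.r_[R0.inv().apply(np.array(p)-s['ee_pos'])/.3,(R0.inv()*Rt).as_rotvec()/(np.pi/2)].round(4)
if __name__=='__main__':
    a=list(map(float,sys.argv[1:])); print(rows(a[:3],*a[3:]).tolist())
E
python3 go.py .49 -.33 .2 -.1
```

```text
[1.3164, -0.6189, 0.1045, 0.0, -0.0, 0.2201]
```

```bash
python3 -m creep '[[0.95,-0.45,0.08,0,0,0.22,1],[0.95,-0.45,0.08,0,0,0.22,1],[0.95,-0.45,0.08,0,0,0.22,1],[0.95,-0.45,0.08,0,0,0.22,1],[0.95,-0.45,0.08,0,0,0.22,1],[0.95,-0.45,0.08,0,0,0.22,1],[0.95,-0.45,0.08,0,0,0.22,1],[0.95,-0.45,0.08,0,0,0.22,1]]'; python3 go.py .49 -.345 .2 -.1
```

```text
time: 1.32
ee_pos: [0.3981, -0.4027, 0.2072]
tcp_rot: [-3.14, -0.0, -0.098]
wrist_force: [-0.6, -0.1, -0.5]
width: 1.0
grasp_force: 0.0
[0.286, -0.2212, 0.0243, -0.0009, -0.0003, 0.0016]
```

```bash
python3 -m creep '[[0.286,-0.221,0.024,0,0,0,1],[0.286,-0.221,0.024,0,0,0,1],[0.286,-0.221,0.024,0,0,0,1],[0.286,-0.221,0.024,0,0,0,1],[0.286,-0.221,0.024,0,0,0,1]]'; python3 - <<'E'
from h import *
c=cam('wrist'); save(c,'w1'); print(c['_s']['ee_pos'])
for q in [(.49,-.147),(.49,-.36)]: print(tube(c,q))
for p in pinpoint(c,'spare_1'): print(p['score'],pw(c,p['xy'][0]*640,p['xy'][1]*480,.026))
E
```

```text
time: 1.73
ee_pos: [0.4887, -0.3474, 0.1999]
tcp_rot: [3.141, 0.0, -0.096]
wrist_force: [-0.2, -0.9, -0.3]
width: 0.998
grasp_force: 0.0
[ 0.48866111 -0.34741178  0.1999477 ]
{'n': 4935, 'tip': array([ 0.446, -0.164]), 'cap': array([ 0.5536, -0.1323]), 'yaw': 0.287, 'L': np.float64(0.1123), 'ztop': np.float64(0.0409), 'wid': array([-0.0147,  0.0166])}
{'n': 4281, 'tip': array([ 0.4384, -0.353 ]), 'cap': array([ 0.5498, -0.3636]), 'yaw': -0.095, 'L': np.float64(0.1119), 'ztop': np.float64(0.041), 'wid': array([-0.0198,  0.0194])}
0.64 [ 0.44297756 -0.16344633  0.026     ]
0.59 [ 0.43401083 -0.35054108  0.026     ]
```

View pics/w1.png

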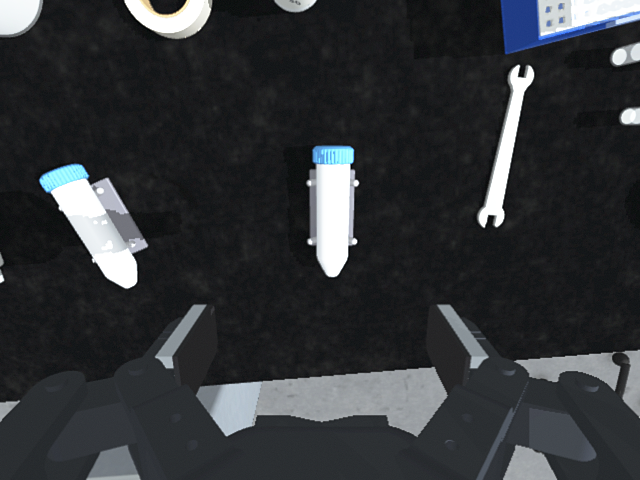

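The spare on its rest is central: tip (332,275), cap (333,150), fork tips (310/357,183) and (310/357,241). The other spare is at (95,230), with tip (125,285).

```bash
python3 - <<'E'
from h import *
c=cam('wrist')
for q in [(.49,-.147),(.49,-.36)]: print(tube(c,q,zlo=.0305))
for p in [(310,183),(357,183),(310,241),(357,241),(101,190),(148,245)]: print(p,pw(c,*p,.028).round(4))
print(pw(c,332,275,.026).round(4),pw(c,125,287,.026).round(4))
E
```

```text
{'n': 3800, 'tip': array([ 0.4474, -0.1602]), 'cap': array([ 0.5528, -0.129 ]), 'yaw': 0.288, 'L': np.float64(0.1099), 'ztop': np.float64(0.0414), 'wid': array([-0.0096,  0.014 ])}
{'n': 3782, 'tip': array([ 0.4395, -0.3532]), 'cap': array([ 0.5492, -0.3638]), 'yaw': -0.096, 'L': np.float64(0.1102), 'ztop': np.float64(0.0412), 'wid': array([-0.0131,  0.0128])}
(310, 183) [ 0.5196 -0.3428  0.028 ]
(357, 183) [ 0.5155 -0.3834  0.028 ]
(310, 241) [ 0.4673 -0.3371  0.028 ]
(357, 241) [ 0.463  -0.3797  0.028 ]
(101, 190) [ 0.5319 -0.1604  0.028 ]
(148, 245) [ 0.4783 -0.1892  0.028 ]
[ 0.4313 -0.354   0.026 ] [ 0.4387 -0.1562  0.026 ]
```

```bash
python3 go.py .4852 -.3585 .009 -.096
```

```text
[-0.0017, 0.0313, 0.6372, 0.0001, 0.0003, -0.0032]
```

```bash
python3 -m creep '[[0,0.031,0.14,0,0,0,0.6],[0,0.031,0.28,0,0,0,0.4],[-0.002,0.031,0.42,0,0,0,0.3],[-0.002,0.031,0.54,0,0,0,0.3],[-0.002,0.031,0.61,0,0,0,0.3],[-0.002,0.031,0.637,0,0,0,0.3],[-0.002,0.031,0.637,0,0,0,0.3],[-0.002,0.031,0.637,0,0,0,-1],[-0.002,0.031,0.637,0,0,0,-1],[-0.002,0.031,0.637,0,0,0,-1],[-0.002,0.031,0.637,0,0,0,-1],[-0.002,0.031,0.637,0,0,0,-1],[-0.002,0.031,0.637,0,0,0,-1],[-0.002,0.031,0.637,0,0,0,-1]]'
```

```text
time: 3.05
ee_pos: [0.4865, -0.3573, 0.0108]
tcp_rot: [3.141, -0.001, -0.099]
wrist_force: [-0.4, 4.2, 6.2]
width: 0.31
grasp_force: 59.4
```

```bash
python3 -m creep '[[0,0,-0.1,0,0,0,-1],[0,0,-0.25,0,0,0,-1],[0,0,-0.4,0,0,0,-1],[0,0,-0.54,0,0,0,-1],[0.02,-0.1,-0.66,0,0,-0.02,-1],[0.02,-0.24,-0.75,0,0,-0.04,-1],[0.02,-0.38,-0.8,0,0,-0.06,-1],[0.02,-0.52,-0.82,0,0,-0.06,-1],[0.02,-0.66,-0.85,0,0,-0.06,-1],[0.02,-0.8,-0.87,0,0,-0.06,-1],[0.02,-0.92,-0.87,0,0,-0.06,-1],[0.02,-0.98,-0.87,0,0,-0.06,-1]]'; python3 go.py .52 .13 .27 0
```

```text
time: 4.05
ee_pos: [0.522, -0.0638, 0.2719]
tcp_rot: [3.14, -0.004, -0.005]
wrist_force: [0.2, -0.6, 0.2]
width: 0.308
grasp_force: 59.3
[-0.0099, -0.6459, 0.0052, 0.0011, -0.0028, -0.0032]
```

```bash
python3 -m creep '[[-0.01,-0.14,0,0,0,0,-1],[-0.01,-0.28,0,0,0,0,-1],[-0.01,-0.42,0,0,0,0,-1],[-0.01,-0.54,0,0,0,0,-1],[-0.01,-0.62,0,0,0,0,-1],[-0.01,-0.645,0,0,0,0,-1],[-0.01,-0.645,0,0,0,0,-1],[-0.01,-0.645,0,0,0,0,-1]]'; python3 - <<'E'
from h import *
c=cam('wrist'); save(c,'w2'); print(c['_s']['ee_pos'],c['_s']['tcp_rot'])
for n,z in [('cradle_a_nose',.075),('plunger_a',.075),('cradle_a',.03)]:
  for p in pinpoint(c,n): print(n,round(p['score'],2),(np.array(p['xy'])*[640,480]).round(),pw(c,p['xy'][0]*640,p['xy'][1]*480,z).round(4))
P=cloud(c); np.save('w2.npy',P)
E
```

```text
time: 4.72
ee_pos: [0.5198, 0.1273, 0.2705]
tcp_rot: [3.14, -0.002, -0.005]
wrist_force: [0.6, -0.6, -1.7]
width: 0.31
grasp_force: 59.3
[0.51979549 0.12727271 0.27045892] [ 3.14043254e+00 -1.54357780e-03 -4.58380220e-03]
cradle_a_nose 0.92 [275. 238.] [0.4958 0.172  0.075 ]
plunger_a 0.61 [189. 220.] [0.5136 0.2537 0.075 ]
plunger_a 0.57 [439. 223.] [0.5101 0.0131 0.075 ]
plunger_a 0.41 [187. 226.] [0.5078 0.256  0.075 ]
cradle_a 0.8 [201. 162.] [0.5648 0.251  0.03  ]
cradle_a 0.74 [430. 170.] [0.5553 0.0131 0.03  ]
```

View pics/w2.png

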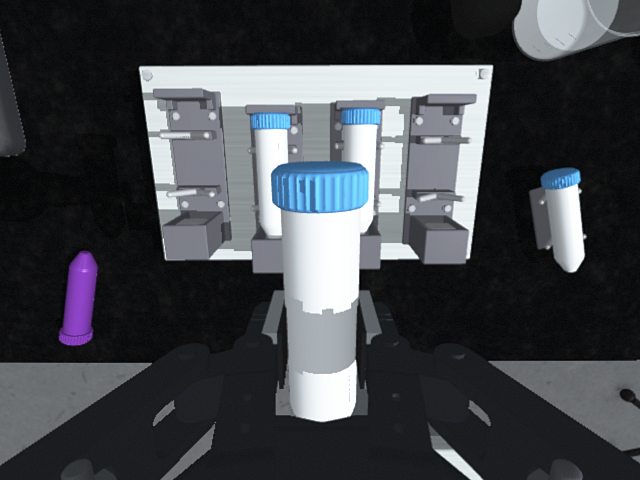

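The tube in the hand points straight, cap forward (320,185). The empty cradles are left (190,170) and right (440,170). Their hoods are at (193,238) and (440,238), and their stops at row ~97.

```bash
cat > cr.py <<'E'
from h import *
def cradle(P,yc):
    for nm,zl,zh,xl,xh in [('roof',.09,.105,.44,.54),('stop',.068,.082,.60,.67)]:
        m=(P[...,2]>zl)&(P[...,2]<zh)&(abs(P[...,1]-yc)<.035)&(P[...,0]>xl)&(P[...,0]<xh)
        n,l,st,_=cv2.connectedComponentsWithStats(m.astype(np.uint8)); 
        if n<2: print(nm,'none'); continue
        Q=P[l==1+np.argmax(st[1:,4])]; r=cv2.minAreaRect((Q[:,:2]*1000).astype(np.float32))
        print(nm,len(Q),'z',np.median(Q[:,2]).round(4),'x',np.percentile(Q[:,0],[1,5,95,99]).round(4),'y',np.percentile(Q[:,1],[1,5,95,99]).round(4),'rect',np.round(r[0],1),np.round(r[1],1),round(r[2],1))
if __name__=='__main__':
    P=np.load('w2.npy')
    for y in (.256,.012): cradle(P,y)
    im=cv2.imread('pics/w2.png')
    a=np.hstack([im[80:270,140:240],im[80:270,395:495]]); cv2.imwrite('pics/w2c.png',cv2.resize(a,None,fx=3,fy=3,interpolation=cv2.INTER_CUBIC))
E
python3 cr.py
```

```text
roof 1571 z 0.0962 x [0.4826 0.484  0.514  0.5146] y [0.2315 0.2322 0.2691 0.2709] rect [498.6 251.3] [32.7 40.3] 0.2
stop 518 z 0.0741 x [0.6242 0.6243 0.6315 0.6317] y [0.2295 0.2301 0.2708 0.2723] rect [627.8 251.3] [44.3  7.8] 89.6
roof 1555 z 0.096 x [0.4762 0.4777 0.5081 0.5089] y [-0.0074 -0.0057  0.0312  0.0318] rect [492.4  11.9] [33.5 40.5] 0.2
stop 513 z 0.0739 x [0.6183 0.6183 0.6255 0.6263] y [-0.0092 -0.0079  0.0324  0.0335] rect [622.2  11.6] [ 8.1 44.2] 0.5
```

View pics/w2c.png

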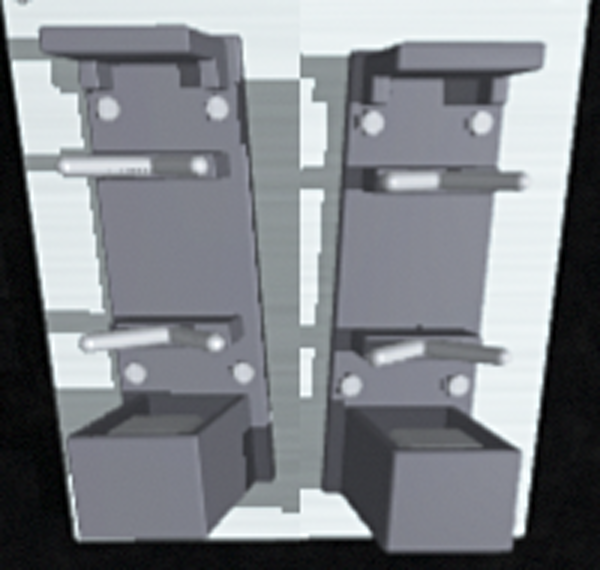

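```bash
python3 - <<'E'
from h import *
P=np.load('w2.npy'); im=cv2.imread('pics/w2.png')[...,::-1].astype(int)
m=(P[...,2]>.2)&(P[...,2]<.33); m[:150]=0
b=m&(im[...,2]-im[...,0]>40); w=m&(im.min(-1)>150); w[:, :270]=0; w[:,370:]=0
for n,k in (('cap',b),('body',w)):
    Q=P[k]; print(n,len(Q),[np.percentile(Q[:,i],[1,50,99]).round(4).tolist() for i in range(3)])
Q=P[w]
for lo in np.arange(.45,.58,.012):
    q=Q[(Q[:,0]>lo)&(Q[:,0]<lo+.012)]
    if len(q)>20: print(lo.round(3),len(q),q[:,2].max().round(4),np.percentile(q[:,1],[2,98]).round(4))
E
```

```text
cap 4624 [[0.5696, 0.5775, 0.5834], [0.1107, 0.1268, 0.143], [0.2765, 0.2984, 0.3018]]
body 13674 [[0.4863, 0.5345, 0.5686], [0.113, 0.126, 0.1382], [0.2881, 0.2968, 0.2992]]
0.474 107 0.2975 [0.1132 0.1376]
0.486 1534 0.2991 [0.1134 0.1376]
0.498 1629 0.2994 [0.1136 0.1375]
0.51 1673 0.2994 [0.1154 0.1376]
0.522 1818 0.3 [0.1157 0.1377]
0.534 2142 0.2999 [0.1133 0.1378]
0.546 2350 0.3 [0.1133 0.138 ]
0.558 2364 0.3001 [0.1135 0.1382]
0.57 36 0.2919 [0.1097 0.1442]
```

```bash
cat > tip.py <<'E'
from go import *
import json
# tip.py ox oy yaw tx tz 'list of [X,Z,up]' (mm, mm, rad); tx,tz tip in tool frame (m)
ox,oy,yaw,tx,tz=map(float,sys.argv[1:6]); s=sense()
print(s['ee_pos'].round(4) if hasattr(s['ee_pos'],'round') else s['ee_pos'])
for X,Z,up in json.loads(sys.argv[6]):
    Rt=R.from_euler('z',yaw)*R.from_euler('y',-up)*R.from_euler('x',np.pi)
    tip=np.array([ox,oy,.03])+R.from_euler('z',yaw).apply([X/1000,0,Z/1000])
    print([X,Z,up],rows(tip-Rt.apply([tx,-.0005,tz]),yaw,up,s).round(3).tolist())
E
python3 tip.py .5598 .0117 0 -.053 -.015 '[[-40,100,0.22]]'
```

```text
[0.5198 0.1262 0.2701]
[-40, 100, 0.22] [0.186, 0.382, 0.477, 0.001, 0.14, -0.005]
```

```bash
sed -i 's/-.0005,tz/.0008,tz/' tip.py; python3 -m creep '[[0.05,0.13,0,0,0.07,0,-1],[0.1,0.26,0,0,0.14,0,-1],[0.15,0.35,0,0,0.14,0,-1],[0.186,0.38,0.05,0,0.14,0,-1],[0.186,0.38,0.17,0,0.14,0,-1],[0.186,0.38,0.29,0,0.14,0,-1],[0.186,0.38,0.4,0,0.14,0,-1],[0.186,0.38,0.45,0,0.14,0,-1],[0.186,0.38,0.477,0,0.14,0,-1],[0.186,0.38,0.477,0,0.14,0,-1],[0.186,0.38,0.477,0,0.14,0,-1]]'; python3 tip.py .5598 .0117 0 -.053 -.015 '[[-40,100,0.22],[-42,70,0.22],[-44,58,0.22],[-47,48,0.22],[-50,44,0.22],[-55,43,0.22],[-62,43,0.22]]'
```

```text
time: 5.83
ee_pos: [0.5753, 0.0127, 0.1273]
tcp_rot: [3.141, -0.221, -0.007]
wrist_force: [0.1, -0.4, 0.6]
width: 0.314
grasp_force: 59.4
[0.5753 0.0127 0.1273]
[-40, 100, 0.22] [-0.002, 0.0, 0.001, 0.001, -0.001, -0.004]
[-42, 70, 0.22] [-0.03, 0.001, 0.097, 0.001, -0.001, -0.004]
[-44, 58, 0.22] [-0.046, 0.001, 0.135, 0.001, -0.001, -0.004]
[-47, 48, 0.22] [-0.063, 0.001, 0.165, 0.001, -0.001, -0.004]
[-50, 44, 0.22] [-0.075, 0.001, 0.176, 0.001, -0.001, -0.004]
[-55, 43, 0.22] [-0.092, 0.001, 0.175, 0.001, -0.001, -0.004]
[-62, 43, 0.22] [-0.115, 0.001, 0.17, 0.001, -0.001, -0.004]
```

```bash
python3 -m creep '[[-0.015,0,0.05,0,0,-0.004,-1],[-0.03,0,0.097,0,0,-0.004,-1],[-0.046,0.001,0.135,0,0,-0.004,-1],[-0.063,0.001,0.165,0,0,-0.004,-1],[-0.075,0.001,0.176,0,0,-0.004,-1],[-0.083,0.001,0.175,0,0,-0.004,-1],[-0.092,0.001,0.175,0,0,-0.004,-1],[-0.092,0.001,0.175,0,0,-0.004,-1]]'; python3 - <<'E'
from h import *
c=cam('wrist'); save(c,'w3')
E
```

```text
time: 6.5
ee_pos: [0.5613, 0.0128, 0.0713]
tcp_rot: [3.139, -0.226, 0.001]
wrist_force: [3.4, 1.9, -1.9]
width: 0.313
grasp_force: 59.2
```

View pics/w3.png

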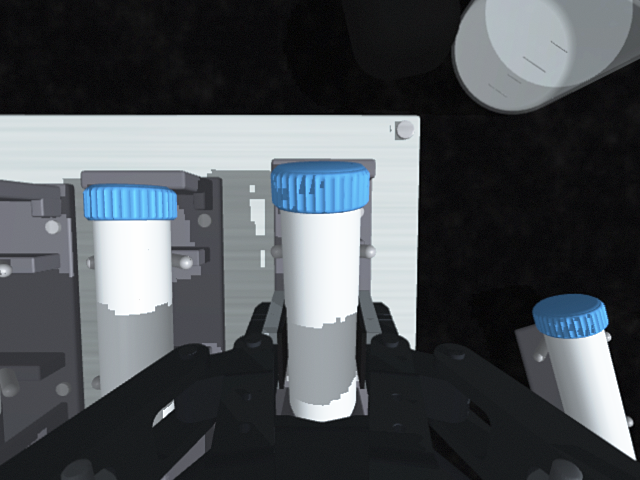

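```bash
python3 tip.py .5598 .0117 0 -.053 -.015 '[[-55,43,0.22],[-58,43,0.22],[-62,43,0.22],[-62,43.5,0.12],[-62,45,0],[-59,45,0]]'
```

```text
[0.5614 0.0128 0.0713]
[-55, 43, 0.22] [-0.006, 0.001, 0.003, 0.002, -0.003, 0.0]
[-58, 43, 0.22] [-0.016, 0.001, 0.001, 0.002, -0.003, 0.0]
[-62, 43, 0.22] [-0.029, 0.001, -0.002, 0.002, -0.003, 0.0]
[-62, 43.5, 0.12] [-0.034, 0.001, 0.014, 0.002, -0.067, 0.0]
[-62, 45, 0] [-0.043, 0.001, 0.029, 0.002, -0.143, 0.0]
[-59, 45, 0] [-0.033, 0.001, 0.031, 0.002, -0.143, 0.0]
```

The tip is under the hood with the spring touched (3.4 N). The cap at (321,185) is centred over the stop bar (272–376).

```bash
python3 -m creep '[[-0.007,0.001,0,0,0,0,-1],[-0.014,0.001,0,0,0,0,-1],[-0.021,0.001,-0.001,0,0,0,-1],[-0.028,0.001,-0.002,0,0,0,-1],[-0.028,0.001,-0.002,0,0,0,-1]]';python3 tip.py .5598 .0117 0 -.053 -.015 '[[-62,43,0.22],[-62,43.5,0.12],[-62,45,0],[-59,45,0]]'
```

```text
time: 6.97
ee_pos: [0.5529, 0.0125, 0.0697]
tcp_rot: [3.139, -0.225, 0.001]
wrist_force: [6.3, 0.7, 3.0]
width: 0.308
grasp_force: 59.5
[0.5529 0.0125 0.0697]
[-62, 43, 0.22] [-0.0, -0.0, -0.001, 0.002, -0.003, 0.0]
[-62, 43.5, 0.12] [-0.006, -0.0, 0.015, 0.002, -0.067, 0.0]
[-62, 45, 0] [-0.014, -0.0, 0.03, 0.002, -0.144, 0.0]
[-59, 45, 0] [-0.004, -0.0, 0.032, 0.002, -0.144, 0.0]
```

```bash
python3 -m creep '[[-0.003,0,0.008,0,-0.033,0,-1],[-0.006,0,0.015,0,-0.067,0,-1],[-0.01,0,0.022,0,-0.105,0,-1],[-0.013,0,0.028,0,-0.135,0,-1],[-0.013,0,0.028,0,-0.135,0,-1]]'; python3 tip.py .5598 .0117 0 -.053 -.015 '[[-62,45,0],[-59,45,0]]'; python3 - <<'E'
from h import *
c=cam('wrist'); save(c,'w4')
P=cloud(c); im=c['img'].astype(int); b=(im[...,2]-im[...,0]>40)&(abs(P[...,1]-.012)<.03)&(P[...,2]>.05)
Q=P[b]; print([np.percentile(Q[:,i],[1,50,99]).round(4).tolist() for i in range(3)])
E
```

```text
time: 7.38
ee_pos: [0.5532, 0.0121, 0.0602]
tcp_rot: [3.139, -0.015, 0.001]
wrist_force: [8.0, -0.6, 1.0]
width: 0.307
grasp_force: 59.7
[0.5532 0.0121 0.0602]
[-62, 45, 0] [-0.008, -0.001, 0.0, 0.002, -0.009, 0.0]
[-59, 45, 0] [0.002, -0.001, 0.001, 0.002, -0.009, 0.0]
[[0.6026, 0.6106, 0.6168], [-0.0043, 0.012, 0.0282], [0.0668, 0.0887, 0.0922]]
```

View pics/w4.png

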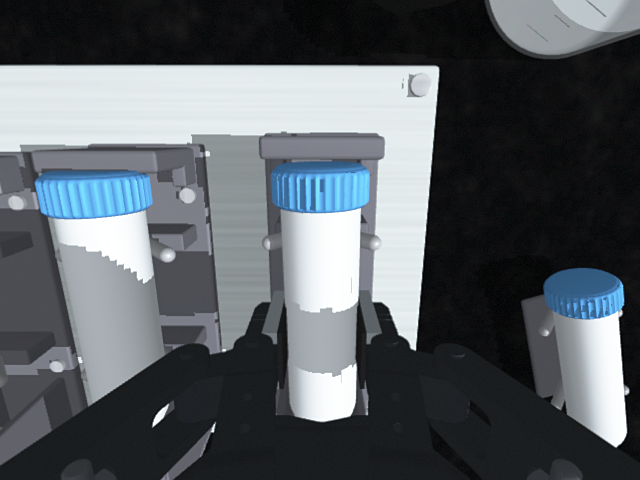

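The cap (321,187) is now in front of the stop bar (row 147) and almost level. I'll finish the levelling, relax towards the stop and release.

```bash
python3 -m creep '[[0.001,0,0.001,0,-0.01,0,-1],[0.005,0,0.002,0,-0.01,0,-1],[0.006,0,0.002,0,-0.01,0,-1],[0.006,0,0.002,0,-0.01,0,-0.25],[0.006,0,0.002,0,-0.01,0,-0.1],[0.006,0,0.002,0,-0.01,0,0.1],[0.006,0,0.002,0,-0.01,0,0.1],[0.006,0,0.002,0,-0.01,0,0.1],[0.006,0,-0.06,0,-0.01,0,0.1],[0.006,0,-0.15,0,-0.01,0,0.1],[0.006,0,-0.28,0,-0.01,0,0.1],[0.006,0,-0.42,0,-0.01,0,0.1],[0.006,0,-0.5,0,-0.01,0,0.1],[0.006,0,-0.5,0,-0.01,0,0.1]]'; python3 - <<'E'
from h import *
c=cam('wrist'); save(c,'w5')
for q in [(.56,.012),(.55,.09)]: print(tube(c,q,r=.08,zlo=.08,zhi=.096))
E
python3 go.py .49 -.147 .2 .288
```

```text
time: 8.6
ee_pos: [0.5527, 0.0128, 0.2151]
tcp_rot: [3.138, -0.003, 0.001]
wrist_force: [0.1, -0.6, 0.6]
width: 0.552
grasp_force: 0.0
{'n': 4545, 'tip': array([0.5107, 0.011 ]), 'cap': array([0.6183, 0.0119]), 'yaw': 0.008, 'L': np.float64(0.1076), 'ztop': np.float64(0.0903), 'wid': array([-0.0127,  0.0125])}
{'n': 4632, 'tip': array([0.5047, 0.0913]), 'cap': array([0.6139, 0.091 ]), 'yaw': -0.003, 'L': np.float64(0.1092), 'ztop': np.float64(0.0903), 'wid': array([-0.0113,  0.0141])}
[-0.2037, 0.533, 0.0427, 0.0014, 0.0012, -0.1828]
```

View pics/w5.png

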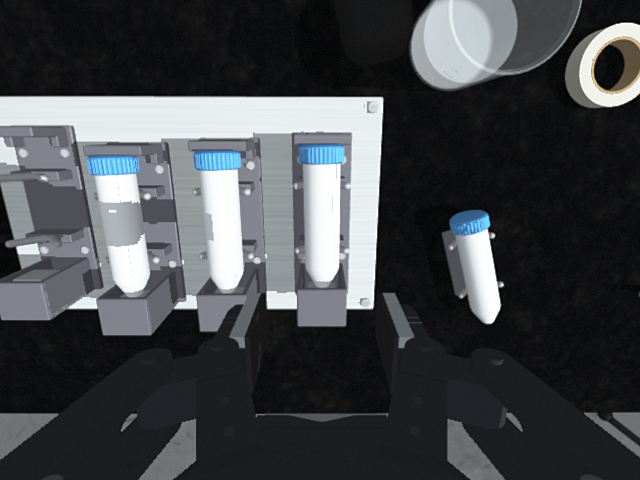

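The first spare lies seated like its neighbours: cap (322,152) at the stop, tip under the hood. The last spare is at (473,265).

```bash
python3 -m creep '[[-0.05,0.13,0,0,0,-0.06,0.3],[-0.1,0.26,0.02,0,0,-0.12,0.3],[-0.15,0.39,0.03,0,0,-0.18,0.3],[-0.2,0.5,0.04,0,0,-0.183,0.3],[-0.204,0.533,0.043,0,0,-0.183,0.3],[-0.204,0.533,0.043,0,0,-0.183,0.3],[-0.204,0.533,0.043,0,0,-0.183,0.3]]'; python3 - <<'E'
from h import *
c=cam('wrist'); save(c,'w6'); t=tube(c,(.49,-.147),zlo=.0305); print(t)
E
python3 - <<'E'
import cv2
a=cv2.imread('pics/w6.png')[100:300,220:430]; cv2.imwrite('pics/w6c.png',cv2.resize(a,None,fx=2.5,fy=2.5))
E
```

```text
time: 9.23
ee_pos: [0.4875, -0.1464, 0.196]
tcp_rot: [-3.138, 0.01, 0.286]
wrist_force: [0.8, -0.5, 0.1]
width: 0.644
grasp_force: 0.0
{'n': 3949, 'tip': array([ 0.4474, -0.1587]), 'cap': array([ 0.5524, -0.1262]), 'yaw': 0.3, 'L': np.float64(0.1099), 'ztop': np.float64(0.0412), 'wid': array([-0.0127,  0.0131])}
```

View pics/w6c.png

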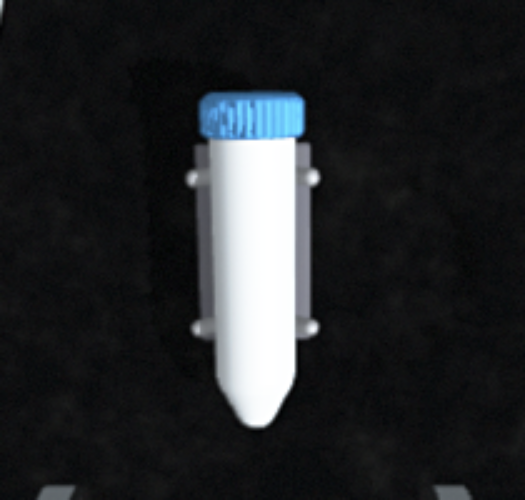

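The spare is upright in the crop with tip (256,428). The fork tips are at rows 178 and 328, so the fork centre is at (256,253).

```bash
python3 - <<'E'
from h import *
c=cam('wrist')
f=np.array([pw(c,*p,.028) for p in [(297,171),(345,171),(301,231),(345,231)]]); print(f.round(4).tolist(),f.mean(0)); print(pw(c,322.4,271,.026))
cap=np.array([.5524,-.1262]); d=np.array([np.cos(.297),np.sin(.297)]); tip=cap-d*.1175; print(tip, tip+.054*d, tip+.06*d)
E
python3 go.py .4916 -.1446 .009 .297
```

```text
[[0.5212, -0.1143, 0.028], [0.5327, -0.1533, 0.028], [0.4712, -0.1317, 0.028], [0.4823, -0.1693, 0.028]] [ 0.50184231 -0.14215583  0.028     ]
[ 0.43901684 -0.16111763  0.026     ]
[ 0.4400443  -0.16058671] [ 0.49168011 -0.14478346] [ 0.49741742 -0.14302754]
[0.017, 0.0025, 0.6251, -0.0017, 0.0056, -0.005]
```

```bash
python3 go.py .4933 -.1442 .009 .297; python3 -m creep '[[0.022,0.003,0.13,0,0.005,-0.005,0.3],[0.022,0.003,0.27,0,0.005,-0.005,0.3],[0.022,0.003,0.41,0,0.005,-0.005,0.3],[0.022,0.003,0.53,0,0.005,-0.005,0.3],[0.022,0.003,0.6,0,0.005,-0.005,0.3],[0.022,0.003,0.625,0,0.005,-0.005,0.3],[0.022,0.003,0.625,0,0.005,-0.005,0.3],[0.022,0.003,0.625,0,0.005,-0.005,-1],[0.022,0.003,0.625,0,0.005,-0.005,-1],[0.022,0.003,0.625,0,0.005,-0.005,-1],[0.022,0.003,0.625,0,0.005,-0.005,-1],[0.022,0.003,0.625,0,0.005,-0.005,-1],[0.022,0.003,0.625,0,0.005,-0.005,-1],[0.022,0.003,0.625,0,0.005,-0.005,-1]]'
```

```text
[0.0228, 0.0028, 0.625, -0.0017, 0.0056, -0.005]
time: 10.5
ee_pos: [0.4928, -0.1447, 0.0114]
tcp_rot: [-3.139, 0.0, 0.295]
wrist_force: [-1.3, 6.7, 5.0]
width: 0.308
grasp_force: 58.9
```

```bash
python3 -m creep '[[0,0,-0.1,0,0,0,-1],[0,0,-0.24,0,0,0,-1],[0,0,-0.38,0,0,0,-1],[0,0,-0.52,0,0,0,-1],[0,-0.06,-0.64,0,0,0.06,-1],[0.05,-0.18,-0.7,0,0,0.12,-1],[0.1,-0.31,-0.7,0,0,0.18,-1],[0.14,-0.44,-0.7,0,0,0.188,-1],[0.18,-0.57,-0.7,0,0,0.188,-1],[0.22,-0.7,-0.7,0,0,0.188,-1],[0.25,-0.83,-0.7,0,0,0.188,-1],[0.28,-0.95,-0.7,0,0,0.188,-1],[0.28,-0.95,-0.7,0,0,0.188,-1]]'; python3 go.py .56 .2513 .22 0
```

```text
time: 11.58
ee_pos: [0.4899, 0.1567, 0.2217]
tcp_rot: [-3.138, -0.003, 0.007]
wrist_force: [0.6, -0.4, -0.9]
width: 0.313
grasp_force: 59.5
[0.2358, -0.3135, 0.0076, -0.0024, -0.0021, 0.0045]
```

Now measure the tube in the hand from here, with the cradle also in view.

```bash
python3 - <<'E'
from h import *
from cr import cradle
c=cam('wrist'); P=cloud(c); im=c['img'].astype(int); e=np.array(c['_s']['ee_pos']); print(e)
cradle(P,.2513)
r=R.from_euler('xyz',c['_s']['tcp_rot']).inv()
L=r.apply((P-e).reshape(-1,3)).reshape(P.shape)
m=(abs(L[...,2]+.02)<.03)&(abs(L[...,1])<.03)
b=m&(im[...,2]-im[...,0]>40); w=m&(im.min(-1)>150)&(L[...,0]>-.04)
for n,k in (('cap',b),('body',w)):
    Q=L[k]; print(n,len(Q),[np.percentile(Q[:,i],[1,50,99]).round(4).tolist() for i in range(3)])
E
```

```text
[0.48992745 0.1567356  0.22168531]
roof 2284 z 0.0962 x [0.4819 0.4836 0.5135 0.5145] y [0.2315 0.2322 0.269  0.2708] rect [498.1 251.5] [33.3 40.6] 0.3
stop 842 z 0.0742 x [0.6232 0.6234 0.6306 0.6314] y [0.2294 0.2307 0.2708 0.2727] rect [627.3 251.4] [44.4  8.6] 89.2
cap 4681 [[0.0479, 0.0561, 0.062], [-0.0158, 0.0006, 0.0167], [-0.0312, -0.0278, -0.0073]]
body 12605 [[-0.0339, 0.0143, 0.0469], [-0.0102, 0.0013, 0.0141], [-0.0286, -0.0264, -0.018]]
```

```bash
python3 tip.py .5654 .2514 0 -.0546 -.015 '[[-40,100,0.22]]'
```

```text
[0.4903 0.154  0.2215]
[-40, 100, 0.22] [0.307, -0.325, 0.315, -0.001, 0.138, 0.004]
```

```bash
python3 -m creep '[[0.09,-0.1,0,0,0.07,0.004,-1],[0.18,-0.2,0,0,0.138,0.004,-1],[0.27,-0.29,0,0,0.138,0.004,-1],[0.307,-0.325,0.05,0,0.138,0.004,-1],[0.307,-0.325,0.15,0,0.138,0.004,-1],[0.307,-0.325,0.25,0,0.138,0.004,-1],[0.307,-0.325,0.3,0,0.138,0.004,-1],[0.307,-0.325,0.315,0,0.138,0.004,-1],[0.307,-0.325,0.315,0,0.138,0.004,-1]]'; python3 tip.py .5654 .2514 0 -.0546 -.015 '[[-40,100,0.22],[-42,70,0.22],[-45,58,0.22],[-48,48,0.22],[-50,44,0.22],[-55,43,0.22]]'
```

```text
time: 12.38
ee_pos: [0.5826, 0.2471, 0.1248]
tcp_rot: [-3.141, -0.215, -0.007]
wrist_force: [-0.5, -0.4, -0.7]
width: 0.313
grasp_force: 59.5
[0.5826 0.2471 0.1248]
[-40, 100, 0.22] [-0.0, -0.017, -0.008, 0.0, 0.003, -0.004]
[-42, 70, 0.22] [-0.028, -0.017, 0.088, 0.0, 0.003, -0.004]
[-45, 58, 0.22] [-0.046, -0.017, 0.125, 0.0, 0.003, -0.004]
[-48, 48, 0.22] [-0.063, -0.017, 0.155, 0.0, 0.003, -0.004]
[-50, 44, 0.22] [-0.073, -0.017, 0.167, 0.0, 0.003, -0.004]
[-55, 43, 0.22] [-0.09, -0.016, 0.167, 0.0, 0.003, -0.004]
```

```bash
python3 -m creep '[[0,-0.015,0,0,0.003,-0.004,-1],[-0.005,-0.015,0.02,0,0.003,-0.004,-1],[-0.01,-0.015,0.04,0,0.003,-0.004,-1],[-0.01,-0.015,0.04,0,0.003,-0.004,-1]]'; python3 tip.py .5654 .2514 0 -.0546 -.015 '[[-42,70,0.22],[-45,58,0.22],[-48,48,0.22],[-50,44,0.22],[-55,43,0.22]]'
```

```text
time: 12.72
ee_pos: [0.582, 0.2529, 0.1129]
tcp_rot: [3.142, -0.221, 0.001]
wrist_force: [-0.0, -0.2, -1.8]
width: 0.31
grasp_force: 59.5
[0.582  0.2529 0.1129]
[-42, 70, 0.22] [-0.018, 0.002, 0.049, -0.0, -0.0, 0.0]
[-45, 58, 0.22] [-0.036, 0.002, 0.086, -0.0, -0.0, 0.0]
[-48, 48, 0.22] [-0.054, 0.002, 0.116, -0.0, -0.0, 0.0]
[-50, 44, 0.22] [-0.063, 0.002, 0.128, -0.0, -0.0, 0.0]
[-55, 43, 0.22] [-0.08, 0.002, 0.128, -0.0, -0.0, 0.0]
```

```bash
python3 -m creep '[[-0.018,0.001,0.049,0,0,0,-1],[-0.036,0.002,0.086,0,0,0,-1],[-0.054,0.002,0.116,0,0,0,-1],[-0.063,0.002,0.128,0,0,0,-1],[-0.072,0.002,0.128,0,0,0,-1],[-0.08,0.002,0.128,0,0,0,-1],[-0.08,0.002,0.128,0,0,0,-1]]'; python3 tip.py .5654 .2514 0 -.0546 -.015 '[[-55,43,0.22],[-62,43,0.22]]'; python3 - <<'E'
from h import *
c=cam('wrist'); save(c,'w7')
E
```

```text
time: 13.3
ee_pos: [0.5689, 0.2527, 0.0713]
tcp_rot: [-3.141, -0.225, 0.001]
wrist_force: [2.7, -0.7, -2.2]
width: 0.312
grasp_force: 59.3
[0.5689 0.2527 0.0713]
[-55, 43, 0.22] [-0.007, 0.002, 0.002, -0.001, -0.003, 0.0]
[-62, 43, 0.22] [-0.03, 0.002, -0.003, -0.001, -0.003, 0.0]
```

View pics/w7.png

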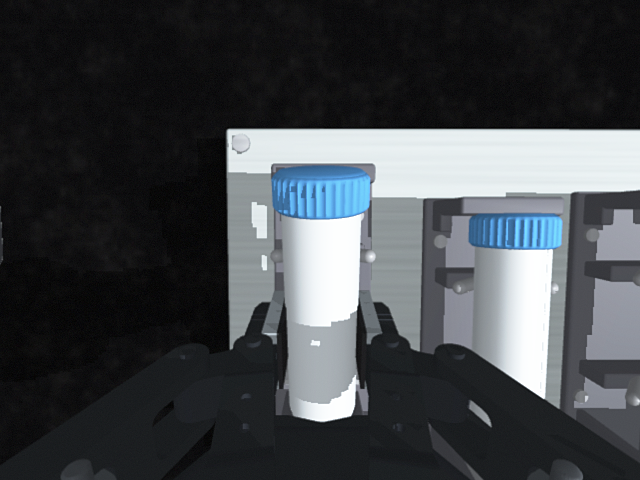

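The picture matches the first insertion: the cap at (322,190) is centred over the stop (272–376), with light contact. Now push.

```bash
python3 -m creep '[[-0.007,0.001,0,0,0,0,-1],[-0.014,0.001,0,0,0,0,-1],[-0.021,0.001,-0.001,0,0,0,-1],[-0.028,0.001,-0.002,0,0,0,-1],[-0.028,0.001,-0.002,0,0,0,-1]]';python3 tip.py .5654 .2514 0 -.0546 -.015 '[[-62,43,0.22],[-62,43.5,0.12],[-62,45,0],[-59,45,0]]'
```

```text
time: 13.77
ee_pos: [0.5608, 0.2527, 0.0705]
tcp_rot: [-3.14, -0.226, 0.0]
wrist_force: [5.9, -0.3, 2.0]
width: 0.315
grasp_force: 59.7
[0.5608 0.2527 0.0705]
[-62, 43, 0.22] [-0.003, 0.002, -0.0, -0.001, -0.004, 0.0]
[-62, 43.5, 0.12] [-0.008, 0.002, 0.016, -0.001, -0.067, 0.0]
[-62, 45, 0] [-0.017, 0.002, 0.032, -0.001, -0.144, 0.0]
[-59, 45, 0] [-0.007, 0.002, 0.034, -0.001, -0.144, 0.0]
```

```bash
python3 -m creep '[[-0.004,0,0.008,0,-0.033,0,-1],[-0.008,0,0.015,0,-0.067,0,-1],[-0.012,0,0.022,0,-0.105,0,-1],[-0.015,0,0.029,0,-0.135,0,-1],[-0.015,0,0.029,0,-0.135,0,-1]]'; python3 - <<'E'
from h import *
c=cam('wrist')
P=cloud(c); im=c['img'].astype(int); b=(im[...,2]-im[...,0]>40)&(abs(P[...,1]-.252)<.03)&(P[...,2]>.05)
Q=P[b]; print([np.percentile(Q[:,i],[1,50,99]).round(4).tolist() for i in range(3)])
E
python3 tip.py .5654 .2514 0 -.0546 -.015 '[[-62,45,0],[-59,45,0]]'
```

```text
time: 14.18
ee_pos: [0.5605, 0.2523, 0.0606]
tcp_rot: [-3.14, -0.014, -0.001]
wrist_force: [6.2, -0.5, 2.2]
width: 0.315
grasp_force: 59.9
[[0.6082, 0.6162, 0.6223], [0.2355, 0.2516, 0.268], [0.0658, 0.0889, 0.0923]]
[0.5605 0.2524 0.0608]
[-62, 45, 0] [-0.008, 0.001, 0.002, -0.001, -0.01, -0.0]
[-59, 45, 0] [0.002, 0.001, 0.003, -0.001, -0.01, -0.0]
```

The cap is in front of the stop (.6223 against .6235) and at the same height as before. Release.

```bash
python3 -m creep '[[0.001,0,0.002,0,-0.01,0,-1],[0.004,0,0.003,0,-0.01,0,-1],[0.005,0,0.003,0,-0.01,0,-1],[0.005,0,0.003,0,-0.01,0,-0.25],[0.005,0,0.003,0,-0.01,0,-0.1],[0.005,0,0.003,0,-0.01,0,0.1],[0.005,0,0.003,0,-0.01,0,0.1],[0.005,0,0.003,0,-0.01,0,0.1],[0.005,0,-0.06,0,-0.01,0,0.1],[0.005,0,-0.15,0,-0.01,0,0.1],[0.005,0,-0.28,0,-0.01,0,0.1],[0.005,0,-0.42,0,-0.01,0,0.1],[0.005,0,-0.5,0,-0.01,0,0.1],[0.005,0,-0.5,0,-0.01,0,0.1]]'; python3 - <<'E'
from h import *
c=cam('wrist'); save(c,'w8')
for q in [(.56,.2514),(.55,.17),(.55,.09),(.56,.012)]: print(tube(c,q,r=.07,zlo=.08,zhi=.096))
E
```

```text
time: 15.4
ee_pos: [0.56, 0.2533, 0.2161]
tcp_rot: [-3.138, -0.005, 0.001]
wrist_force: [-0.2, 0.4, 1.0]
width: 0.551
grasp_force: 0.0
{'n': 4539, 'tip': array([0.5156, 0.2514]), 'cap': array([0.6237, 0.2517]), 'yaw': 0.003, 'L': np.float64(0.1081), 'ztop': np.float64(0.0905), 'wid': array([-0.0128,  0.0127])}
{'n': 4455, 'tip': array([0.5005, 0.1719]), 'cap': array([0.6108, 0.1719]), 'yaw': -0.001, 'L': np.float64(0.1103), 'ztop': np.float64(0.09), 'wid': array([-0.0141,  0.0113])}
{'n': 4409, 'tip': array([0.504 , 0.0926]), 'cap': array([0.6133, 0.0933]), 'yaw': 0.007, 'L': np.float64(0.1093), 'ztop': np.float64(0.0901), 'wid': array([-0.014 ,  0.0098])}
{'n': 3525, 'tip': array([0.5097, 0.0116]), 'cap': array([0.6171, 0.0195]), 'yaw': 0.073, 'L': np.float64(0.1077), 'ztop': np.float64(0.0883), 'wid': array([-0.0128,  0.0087])}
```

View pics/w8.png

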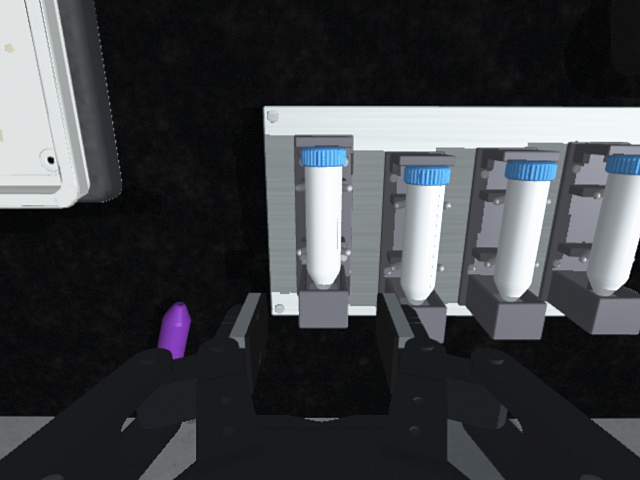

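All four cradles hold a level tube with its cap at the stop: caps at (323,156), (427,175), (530,170) and (625,163). The last tube's fit is off because the picture edge cuts it; I measured it from directly above earlier. The gripper is clear.

```bash
python3 -c "
from station import *
print(hand_in())"
```

```text
the job is handed in; nothing more can be done
None
```

Both spare tubes are seated in the two empty (outer) cradles, level with caps against their end stops, and the job was handed in at about 15.4 s; the wrist force read at most about 8 N while pushing against the springs, and no verdict was returned.

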